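# Pack the press sampling kit into its carrier

## Task

Pack the sampling kit into the carrier tray: stand the smaller of the two glass beakers in the widest round well, the white-capped vial in the middle-sized round well, the small metal check weight in the narrowest round well, and the smaller of the two steel chutes in the oblong well, each upright and down on the floor of its well. Leave the larger beaker and the larger chute standing where they are.

Things in the scene. Friction and masses are not known exactly. Their poses are not given: they have to be found in the camera images.
- small_beaker_center (a point): The smaller of the two clear glass beakers: upright open cylinder, 43 mm across, 58 mm tall, 35 g, empty. The point is on its upright axis, half-way up; z up.
- small_chute_center (a point): The smaller (narrower) of the two folded grey steel chutes: open-topped trough 30 mm wide (x), 62 mm long (y), 28 mm tall, standing on its flat bottom, 140 g. Grip it from outside across its width, at mid-length; it fits its well either way round. Point: middle of width and length, half-way up; z up.
- vial_center (a point): The only vial: white-capped glass vial, 30 mm across the cap, 60 mm tall, standing, 32 g; grip it on its sides along its own x or y (it behaves there like a 27 mm square block; its x and y lie within 12 degrees of the world's at the start). The point is on its upright axis, half-way up; z up.
- weight_center (a point): The only check weight: small grey metal cylinder with a knob on top, 19 mm across, 30 mm tall, standing, 50 g. The point is on its upright axis, half-way up; z up.
- large_beaker_center (a point): Look-alike, not wanted: the larger clear glass beaker, 52 mm across, 70 mm tall. The point is on its upright axis, half-way up; z up.
- large_chute_center (a point): Look-alike, not wanted: the larger folded grey steel chute, 52 mm wide (x), 82 mm long (y), 32 mm tall. The point is at the middle of its width and length, half-way up; z up.
- cell_wide_floor (a point): Well for the beaker: round, 58 mm across, the widest of the three round wells. Dark-floored, 8 mm deep, in a white square block, 90 x 90 mm, top 16 mm above the worktop; one of four set 2 x 2 (94 mm apart) in a fixed aluminium tray, rim 10 mm high; the blocks swap places between starts. Point: centre of the well floor, 8 mm above the worktop; z up, x and y along the block's sides.
- cell_medium_floor (a point): Well for the vial: round, 44 mm across, the middle one of the three round wells. Dark-floored, 8 mm deep, in a white square block, 90 x 90 mm, top 16 mm above the worktop; one of four set 2 x 2 (94 mm apart) in a fixed aluminium tray, rim 10 mm high; the blocks swap places between starts. Point: centre of the well floor, 8 mm above the worktop; z up, x and y along the block's sides.
- cell_narrow_floor (a point): Well for the check weight: round, 32 mm across, the narrowest round well. Dark-floored, 8 mm deep, in a white square block, 90 x 90 mm, top 16 mm above the worktop; one of four set 2 x 2 (94 mm apart) in a fixed aluminium tray, rim 10 mm high; the blocks swap places between starts. Point: centre of the well floor, 8 mm above the worktop; z up, x and y along the block's sides.
- cell_oblong_floor (a point): Well for the chute: the only oblong well, 44 mm along x, 76 mm along y. Dark-floored, 8 mm deep, in a white square block, 90 x 90 mm, top 16 mm above the worktop; one of four set 2 x 2 (94 mm apart) in a fixed aluminium tray, rim 10 mm high; the blocks swap places between starts. Point: centre of the well floor, 8 mm above the worktop; z up, x and y along the block's sides.
Things that resemble listed ones, but are neither listed nor needed, are in the scene too. Leave any brown or red look-alike of the part that bears large_chute_center alone.

How it is judged:
By the outcome, as a careful person would: the job done as asked, in the order asked, and still so for the second after the job is handed in, with the robot touching nothing.
It also fails if it takes over 112 s, if anything falls off the work surface, if the arm or the gripper's body presses on something with over 40 N, if the wrist force passes 120 N, or if a joint passes its speed limit or range.

## Robot

A 6-joint arm with a two-finger parallel gripper is mounted at the origin on a cart in front of the work surface, level with it; the furniture and walls round the work are solid. World frame = base frame: x ahead of the robot, y to its left, z up, the work surface at z = 0. Lengths are in m, angles in rad, forces in N, time in s.
With the tool pointing down it reaches from about 0.35 to 0.8 m from the base axis. Payload 7.3 kg.
Tool frame: the origin (TCP) lies midway between the tips of the shut fingers; the grasp point (between the pads) lies 19 mm behind it (env.hold_point_z is the distance from the TCP to the grasp point, in m); z points along the fingers, y is the line along which they close (so a half turn about z gives the same grasp; the last joint's range is limited). The gripper opens to 85 mm and grips with 20 to 120 N. Pads are 22 mm wide; open, the fingers measure 114 mm over their backs; the gripper's body (76 mm by 85 mm) begins 54 mm behind the grasp point. The pads swing forward as they close: fully open they stand 13 mm farther back than shut.
Start: joints at [-1.436, 0.342, 1.524, -0, 1.275, -0.146], TCP at [0.146, -0.504, 0.231] pointing down, gripper open.
Joint ranges: [-2.53, 2.53], [-0.77, 2.02], [0.04, 2.7], [-1, 4.14], [0.28, 2.66], [-3.11, 3.11]. Speed limits (rad/s): [2.57, 2.57, 3.14, 3.14, 3.14, 3.14].

## Interface

Orientations are given as a unit quaternion [w, x, y, z].
In Python, from plant import env, read_camera, camera_info, finish_job gives the robot as it stands.
- The arm moves only by the shell command python3 -m inch 'ROWS' [FORCE]. ROWS is a JSON object of lists of equal length, an entry for each row: "claw": the finger opening in mm, from 0 to 85.4; "linear": the shift along the tool's x, y, z in mm, a list of three; "roll": the turn about the tool's z in degrees. A call has 1 to 5 rows; each row shifts and turns the commanded pose from where the row before left it, along the tool's axes as they then stand; what a row does not reach is not made up. A row lasts 1/10 s, in which the tool goes at most 50 mm and 8.59 degrees, less where a joint would pass 70% of its speed; a pose out of reach is approached as far as the arm can. A call is refused whole if a number of a shift passes 50 or a number of a turn 8.59, either way. A call with a gripper value outside its range is refused whole. The fingers move at their own pace and stop on an object; FORCE is the grip in N (left out, the last holds). Time passes only in rows, so rows that do not move let the fingers close. It gives the time, the measured TCP pose, the force, the opening and the grip force at its end, in the units of the state.
- env.read_state(): the state, without advancing time (a new reading comes with each control period).
- read_camera(name): name is "scene" or "top"; returns the picture (384x512x3 uint8, red, green, blue); there is no depth.
- camera_info(name): a dict with "mtx" (3x3 intrinsics, pixels), "xyz" and "rotation" of the camera in the world. Camera axes: x right, y up, looking along -z (the intrinsics and any distortion apply to the point x, -y, -z); pixel columns grow to the right and rows downward; lengths in m; the calibration is good to about 2 mm. A picture is of the moment at which its call begins. camera_info takes no time and is no camera call.
- finish_job(): hands the job in; it is judged then, once.
The state is a dict: "time": time; "joints": joint angles; "joint_vel": joint speeds; "joint_efforts": joint torques, N m; "tool_pos": TCP position; "orientation": TCP orientation; "ft_force": force on the tool from outside, world axes, zero at the start; "ft_torque": the same for the moment, N m; "finger_gap": opening from 0.0 (shut) to 1.0 (fully open); "finger_force": force on a finger pad.
Only numpy, scipy, OpenCV 4.12 (cv2) and the standard library are available. Lean on these libraries where they do the work, as an engineer would, in place of code of your own. Each camera call takes 0.05 s, during which the arm holds its last target. There are 200 camera calls.

## Working session

There is one attempt and no reset: what is moved stays moved. The work goes in short steps, Python scripts to look and compute and a shell command to move; the robot and the scene stay as the last step left them, time stands still between calls to the robot, and variables do not carry over. Pictures are saved under pics/ and viewed, at most 14 in all, crops included, and the job is handed in when it is done.

```bash
ls; mkdir -p pics
python3 - <<'E'
from plant import env, read_camera, camera_info
import cv2, numpy as np
for n in("scene","top"):
    im=read_camera(n); cv2.imwrite(f"pics/{n}0.png",cv2.resize(im[:,:,::-1],(800,600),interpolation=cv2.INTER_CUBIC)); cv2.imwrite(f"{n}_raw.png",im[:,:,::-1])
    c=camera_info(n); print(n,{k:np.round(v,4).tolist() if not isinstance(v,str) else v for k,v in c.items()})
s=env.read_state();print(s,env.hold_point_z)
E
```

```text
pics
scene {'mtx': [[452.0524, 0.0, 257.9388], [0.0, 452.0524, 192.9084], [0.0, 0.0, 1.0]], 'xyz': [0.0134, 0.5205, 0.7364], 'rotation': [-0.3555, -0.1464, 0.3569, 0.8514]}
top {'mtx': [[390.8954, 0.0, 255.6109], [0.0, 390.8954, 195.2847], [0.0, 0.0, 1.0]], 'xyz': [0.4024, 0.0557, 1.0861], 'rotation': [0.7095, 0.0319, -0.0285, -0.7034]}
{'time': 0.1, 'joints': array([-1.43603596e+00,  3.42687507e-01,  1.52492002e+00,  3.27373632e-05,
        1.27538832e+00, -1.46014905e-01]), 'joint_vel': array([-0.00209241, -0.00186073, -0.00179745, -0.00010029, -0.00047378,
        0.00071658]), 'joint_efforts': array([ 1.36682003e-03, -4.34448659e+01, -2.46489966e+01, -1.33325070e-04,
        4.66357917e-03,  1.00881752e-05]), 'tool_pos': array([ 0.14545355, -0.50408298,  0.23067808]), 'orientation': array([-7.01494911e-04,  9.90162255e-01,  1.39922183e-01,  1.96040899e-05]), 'ft_force': array([-0.73603232,  0.07833154,  0.2986667 ]), 'ft_torque': array([-0.01972058,  0.00662576, -0.04356798]), 'finger_force': 0.0, 'finger_gap': 1.004033559858753} 0.0187
```

View pics/scene0.png

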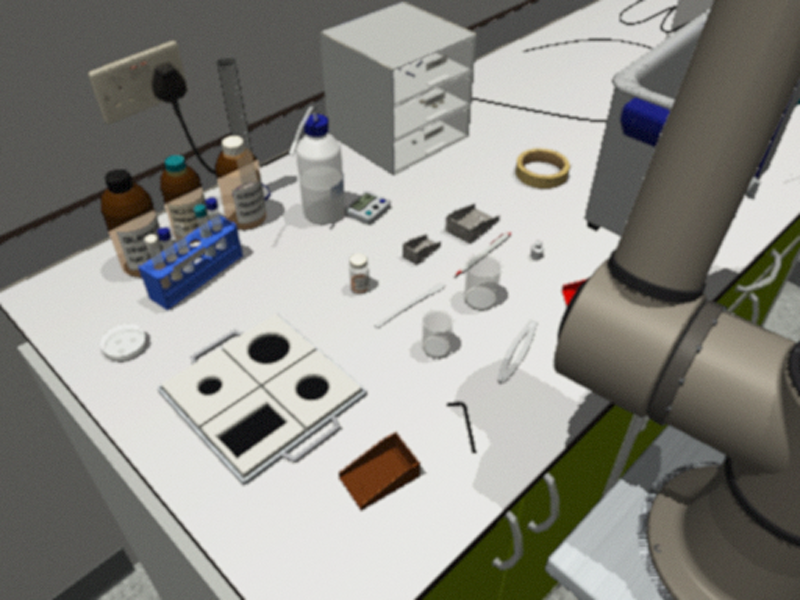

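View pics/top0.png

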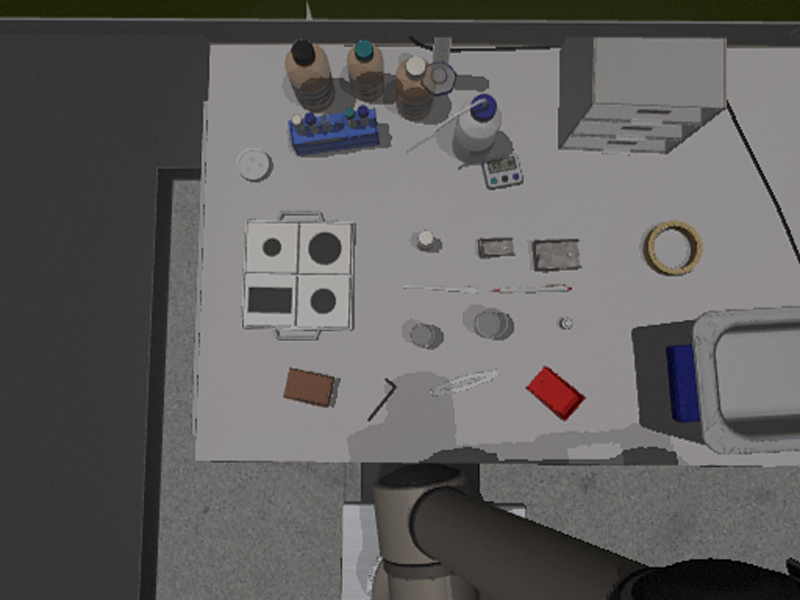

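The scene view shows the tray at about (262,385) with its four blocks. The small beaker is at (437,333), the large one at (482,282), the vial at (359,273), the small chute at (421,248), the large chute at (472,222) and the weight at (537,250). The top view shows the tray at (299,274), small beaker (423,335), vial (427,240), weight (566,323) and small chute (496,247). Next I'll enlarge crops.

```bash
cat > h.py <<'E'
import numpy as np, cv2
from plant import env, read_camera, camera_info
from scipy.spatial.transform import Rotation as R
def cam(n):
    c=camera_info(n); q=np.array(c["rotation"]); M=R.from_quat(q[[1,2,3,0]]).as_matrix() if q.size==4 else q
    return np.array(c["mtx"]),np.array(c["xyz"]),M
def ray(n,uv):
    K,p,M=cam(n); d=np.linalg.solve(K,[uv[0],uv[1],1.]); d=M@(d*[1,-1,-1]); return p,d/np.linalg.norm(d)
def onz(n,uv,z):
    p,d=ray(n,uv); return p+d*(z-p[2])/d[2]
def tri(a,b):   # a: scene px, b: top px -> point, miss distance
    p,d=ray("scene",a); q,e=ray("top",b)
    t=np.linalg.lstsq(np.c_[d,-e],q-p,rcond=None)[0]; x,y=p+t[0]*d,q+t[1]*e
    return (x+y)/2,np.linalg.norm(x-y)
def proj(n,P):
    K,p,M=cam(n); c=(M.T@(np.asarray(P)-p))*[1,-1,-1]; v=K@c; return v[:2]/v[2]
def crop(n,x0,y0,x1,y1,f,out,img=None):
    im=(read_camera(n) if img is None else img)[:,:,::-1] if img is None else img
    k=cv2.resize(im[y0:y1,x0:x1],None,fx=f,fy=f,interpolation=cv2.INTER_CUBIC)
    k=np.ascontiguousarray(k)
    for u in range((x0+9)//10*10,x1,10): cv2.line(k,(int((u-x0)*f),0),(int((u-x0)*f),10 if u%50 else 20),(0,0,255),1)
    for v in range((y0+9)//10*10,y1,10): cv2.line(k,(0,int((v-y0)*f)),(10 if v%50 else 20,int((v-y0)*f)),(0,0,255),1)
    cv2.imwrite(out,k); return k
E
python3 - <<'E'
from h import *
crop("top",150,130,376,236,3.5,"pics/top1.png",cv2.imread("top_raw.png"))
crop("scene",100,120,360,312,3,"pics/scene1.png",cv2.imread("scene_raw.png"))
E
```

```text
(no output)
```

View pics/top1.png

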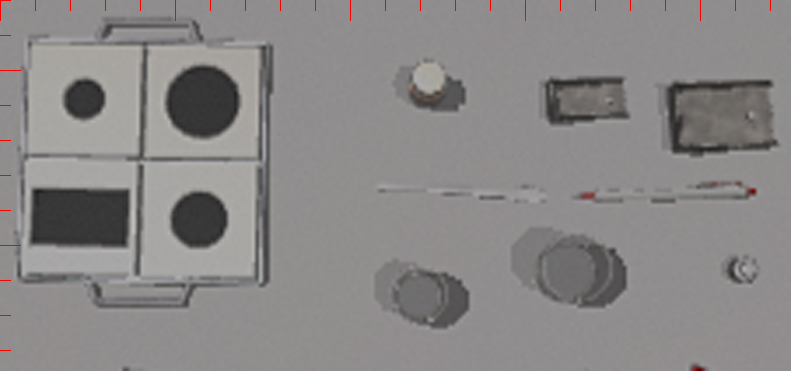

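View pics/scene1.png

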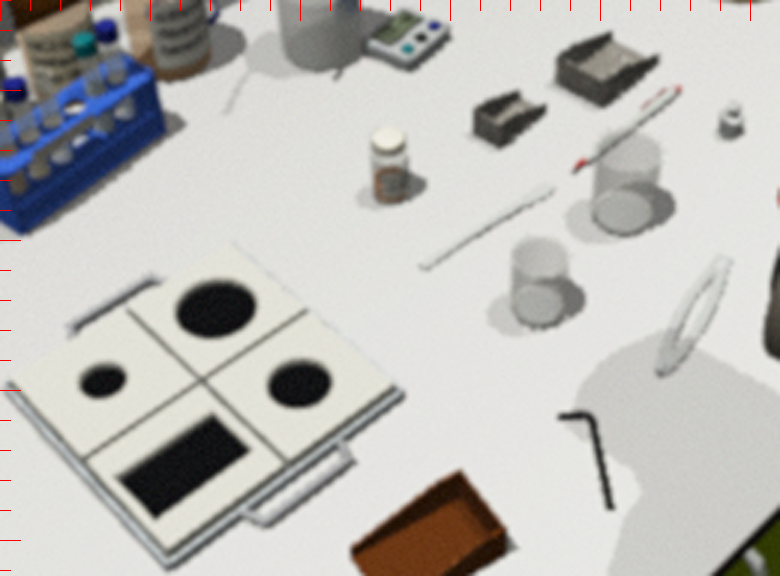

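The top crop shows wells narrow (84,99), wide (203,101), medium (199,220) and oblong centre (80,217). It also shows the vial cap at (429,76), chute centre (588,99), small beaker (420,295) and weight (742,268). The scene crop shows wells narrow (102,381), wide (216,309), medium (300,384) and oblong (184,465). The cap top there is at (389,137), beaker rim (540,256) and base (541,306), weight (731,122), chute (510,119).

Run:
```python
from h import *
T=lambda x,y:np.array([150+(x+.5)/3.5-.5,130+(y+.5)/3.5-.5])
S=lambda x,y:np.array([100+(x+.5)/3-.5,120+(y+.5)/3-.5])
D={"narrow":((102,381),(84,99),.012),"wide":((216,309),(203,101),.012),"medium":((300,384),(199,220),.012),"oblong":((184,465),(80,217.5),.012),
"vialcap":((389,137),(429,76),.06),"chute":((510,119),(588,99),.02),"beaker rim":((540,256),(420,296),.058),"weight":((731,122),(742,268),.015),
"Lbeaker":((628,155),(577,272),.07),"Lchute":((608,67),(721,116),.02),"tweezer/stick":((487,228),(462,192),.003)}
for k,(s,t,z) in D.items():
    p,e=tri(S(*s),T(*t)); print(k,p.round(4),"miss",round(e,4),"top@z",onz("top",T(*t),z).round(4)[:2],"scene@z",onz("scene",S(*s),z).round(4)[:2])
f=lambda a,b,z:(lambda d:(np.degrees(np.arctan2(d[1],d[0])),np.hypot(*d[:2])))(onz("top",T(*b),z)-onz("top",T(*a),z))
print("chute ang",f((547,80),(627,78),.028),f((550,122),(629,118),.028),"width",f((547,80),(550,122),.028))
print("oblong",f((33,189),(128,190),.012),f((33,245),(128,246),.012),"tray grid",f((84,99),(203,101),.012),f((80,217.5),(199,220),.012),f((84,99),(80,217.5),.012),f((203,101),(199,220),.012))
print("beaker base scene",onz("scene",S(541,306),0),"vial base",onz("scene",S(390,196),0),"weight",onz("scene",S(731,134),0))
s=env.read_state();q=s["orientation"];print(R.from_quat(q[[1,2,3,0]]).as_matrix().round(3))
```

```text
narrow [0.597  0.2908 0.0133] miss 0.0017 top@z [0.5967 0.2904] scene@z [0.5988 0.2909]
wide [0.5962 0.1961 0.0124] miss 0.0013 top@z [0.5958 0.1957] scene@z [0.5971 0.1963]
medium [0.5011 0.1973 0.0135] miss 0.0013 top@z [0.5008 0.197 ] scene@z [0.5027 0.197 ]
oblong [0.5026 0.2917 0.0126] miss 0.002 top@z [0.502 0.291] scene@z [0.5039 0.2922]
vialcap [0.6081 0.0179 0.0582] miss 0.0002 top@z [0.6078 0.018 ] scene@z [0.6065 0.0191]
chute [ 0.6022 -0.1109  0.0028] miss 0.0017 top@z [ 0.5984 -0.1088] scene@z [ 0.5891 -0.0956]
beaker rim [0.442  0.0248 0.0561] miss 0.0032 top@z [0.4407 0.0238] scene@z [0.442  0.0271]
weight [ 0.4666 -0.2307  0.0107] miss 0.0002 top@z [ 0.4664 -0.2295] scene@z [ 0.4638 -0.2263]
Lbeaker [ 0.4612 -0.0916  0.065 ] miss 0.0048 top@z [ 0.4591 -0.0923] scene@z [ 0.4597 -0.0854]
Lchute [ 0.5879 -0.2164  0.0076] miss 0.0001 top@z [ 0.5857 -0.2133] scene@z [ 0.5782 -0.2039]
tweezer/stick [ 0.5276 -0.01   -0.0017] miss 0.0034 top@z [ 0.5258 -0.0109] scene@z [ 0.5256 -0.0056]
chute ang (np.float64(-88.09021178245796), np.float64(0.06263888356340365)) (np.float64(-86.60449719003172), np.float64(0.0617772287497737)) width (np.float64(-176.0866987964452), np.float64(0.033294478517245735))
oblong (np.float64(-90.12672999668946), np.float64(0.07520795621718293)) (np.float64(-90.11399369526556), np.float64(0.07494397126281484)) tray grid (np.float64(-90.51103741872147), np.float64(0.09471494500291468)) (np.float64(-90.72249275969266), np.float64(0.09402494232083615)) (np.float64(179.62170588397436), np.float64(0.09465961707581685)) (np.float64(179.20471543750332), np.float64(0.09500753909381268))
beaker base scene [0.44363941 0.02113167 0.        ] vial base [0.60632223 0.02143999 0.        ] weight [ 0.46379284 -0.22959934  0.        ]
[[ 0.961  0.277 -0.   ]
 [ 0.277 -0.961  0.001]
 [ 0.    -0.001 -1.   ]]
```

```bash
python3 -m inch '{"claw":[85,85,85,85,85],"linear":[[0,0,-50],[0,0,-50],[0,0,-20],[27,-48,0],[27,-48,0]],"roll":[8.05,8.05,0,0,0]}' 25
python3 -m inch '{"claw":[85,85,85,85,85],"linear":[[27,-48,0],[27,-48,0],[27,-48,0],[27,-48,0],[27,-48,0]],"roll":[0,0,0,0,0]}'
python3 -m inch '{"claw":[85,85,85,85,85],"linear":[[27,-48,0],[27,-48,0],[27,-48,0],[27,-48,0],[0,0,0]],"roll":[0,0,0,0,0]}'
```

```text
time: 0.6
tool_pos: [0.1946, -0.4168, 0.351]
orientation: [-0.0, 1.0, -0.001, 0.0]
ft_force: [1.5, 0.3, -0.6]
finger_gap: 0.997
finger_force: 0.0
time: 1.1
tool_pos: [0.3175, -0.1975, 0.3512]
orientation: [0.0, 1.0, -0.0, 0.0]
ft_force: [1.2, -1.0, 0.8]
finger_gap: 0.995
finger_force: 0.0
time: 1.6
tool_pos: [0.4167, -0.0199, 0.3508]
orientation: [-0.001, 1.0, 0.004, -0.0]
ft_force: [0.8, -1.2, 0.5]
finger_gap: 0.995
finger_force: 0.0
```

```bash
python3 -m inch '{"claw":[85,85,85,85,85],"linear":[[25,-44.5,0],[0,0,50],[0,0,50],[0,0,50],[0,0,50]],"roll":[0,0,0,0,0]}'
python3 -m inch '{"claw":[85,85,85],"linear":[[0,0,30],[0,0,20],[0,0,0]],"roll":[0,0,0]}'
python3 - <<'E'
from h import *
s=env.read_state();print(s["tool_pos"])
a=crop("scene",210,140,360,250,5,"pics/s2.png")
E
```

```text
time: 2.1
tool_pos: [0.4392, 0.018, 0.1496]
orientation: [0.0, 1.0, -0.0, 0.0]
ft_force: [1.0, 0.3, -0.6]
finger_gap: 0.995
finger_force: 0.0
time: 2.4
tool_pos: [0.4376, 0.0181, 0.0989]
orientation: [-0.0, 1.0, -0.0, -0.003]
ft_force: [0.4, 0.1, 0.7]
finger_gap: 0.988
finger_force: 0.0
[0.4375595  0.01806064 0.09885372]
```

View pics/s2.png

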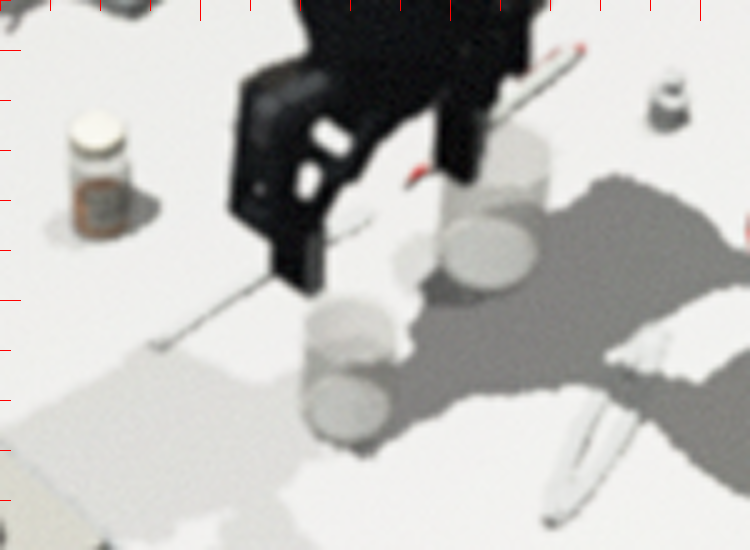

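The crop shows the small beaker's rim at (350,333) and base at (346,407), with the open fingers straddling its line from about (300,290) to (463,180). I'll correct a few mm and descend.

```bash
python3 -m inch '{"claw":[85,85,85,85,85],"linear":[[4.5,-6.5,0],[0,0,30],[0,0,30],[0,0,17],[0,0,0]],"roll":[0,0,0,0,0]}'
python3 -m inch '{"claw":[40,40,40,40,40],"linear":[[0,0,0],[0,0,0],[0,0,0],[0,0,0],[0,0,0]],"roll":[0,0,0,0,0]}' 25
python3 -m inch '{"claw":[40,40,40,40,40],"linear":[[0,0,0],[0,0,0],[0,0,0],[0,0,-20],[0,0,-30]],"roll":[0,0,0,0,0]}'
```

```text
time: 2.95
tool_pos: [0.4442, 0.0252, 0.0238]
orientation: [-0.0, 1.0, -0.0, -0.001]
ft_force: [-0.1, 0.3, 0.1]
finger_gap: 0.996
finger_force: 0.0
time: 3.45
tool_pos: [0.4453, 0.0249, 0.0256]
orientation: [0.0, 1.0, -0.0, 0.001]
ft_force: [-0.1, 1.5, 6.6]
finger_gap: 0.493
finger_force: 24.5
time: 3.95
tool_pos: [0.4433, 0.025, 0.0744]
orientation: [-0.0, 1.0, -0.0, -0.001]
ft_force: [-0.1, -0.4, 0.4]
finger_gap: 0.49
finger_force: 25.6
```

```bash
python3 -m inch '{"claw":[40,40,40,40,40],"linear":[[0,0,-40],[30,-34,0],[30,-34,0],[30,-34,0],[30,-34,0]],"roll":[0,0,0,0,0]}'
python3 -m inch '{"claw":[40,40,40],"linear":[[30,-34,0],[0,0,0],[0,0,0]],"roll":[0,0,0]}'
python3 - <<'E'
from h import *
s=env.read_state();print(s["tool_pos"])
crop("scene",100,180,250,290,5,"pics/s3.png")
E
```

```text
time: 4.45
tool_pos: [0.5654, 0.1624, 0.1153]
orientation: [-0.0, 1.0, -0.0, 0.001]
ft_force: [0.1, -0.8, -0.6]
finger_gap: 0.494
finger_force: 25.6
time: 4.75
tool_pos: [0.594, 0.1955, 0.114]
orientation: [0.0, 1.0, 0.001, -0.0]
ft_force: [0.3, -0.0, -0.7]
finger_gap: 0.493
finger_force: 25.7
[0.59404738 0.19551433 0.1140358 ]
```

View pics/s3.png

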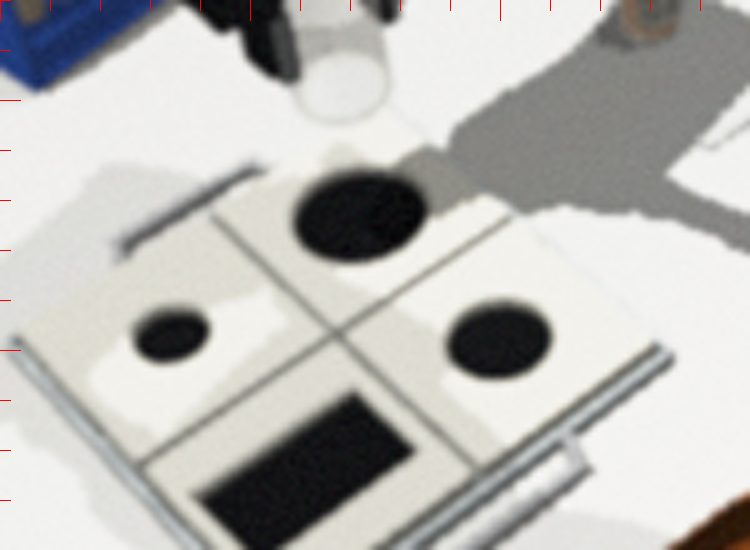

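The crop shows the held beaker's base at (343,86), the wide well at (360,216), medium (499,340), narrow (172,335) and oblong centre (305,473).

Run:
```python
from h import *
c=lambda x,y:np.array([100+(x+.5)/5-.5,180+(y+.5)/5-.5])
print(onz("scene",c(343,86),.0885),"well",onz("scene",c(360,216),.012),"med",onz("scene",c(499,340),.012),"nar",onz("scene",c(172,335),.012),"obl",onz("scene",c(305,473),.012))
```

```text
[0.59646275 0.19318219 0.0885    ] well [0.59684711 0.19667336 0.012     ] med [0.50319339 0.19730891 0.012     ] nar [0.59843137 0.2903155  0.012     ] obl [0.50528017 0.29207564 0.012     ]
```

```bash
python3 -m inch '{"claw":[40,40,40,40,40],"linear":[[1,-2,30],[0,0,35],[0,0,10],[0,0,3],[0,0,0]],"roll":[0,0,0,0,0]}'
```

```text
time: 5.3
tool_pos: [0.5957, 0.1964, 0.0374]
orientation: [-0.0, 1.0, -0.0, 0.001]
ft_force: [0.3, 0.1, 0.3]
finger_gap: 0.491
finger_force: 25.7
```

```bash
python3 -m inch '{"claw":[40,40,40,40],"linear":[[0,0,3],[0,0,1],[0,0,0],[0,0,0]],"roll":[0,0,0,0]}'
```

```text
time: 5.7
tool_pos: [0.5961, 0.197, 0.0337]
orientation: [-0.0, 1.0, -0.0, 0.001]
ft_force: [-1.4, -0.8, 6.1]
finger_gap: 0.493
finger_force: 26.1
```

```bash
python3 -m inch '{"claw":[65,65,65,65,65],"linear":[[0,0,0],[0,0,0],[0,0,0],[0,0,-20],[0,0,-40]],"roll":[0,0,0,0,0]}'
python3 -m inch '{"claw":[70,70,70,70,70],"linear":[[0,0,-50],[3,44,0],[3,44,0],[3,44,0],[3,44,0]],"roll":[0,0,0,0,0]}'
python3 -m inch '{"claw":[70,70,70],"linear":[[0,0,30],[0,0,0],[0,0,0]],"roll":[0,0,0]}'
python3 - <<'E'
from h import *
s=env.read_state();print(s["tool_pos"])
crop("scene",130,120,290,240,5,"pics/s4.png")
E
```

```text
time: 6.2
tool_pos: [0.5929, 0.1964, 0.0893]
orientation: [0.001, 1.0, -0.0, -0.004]
ft_force: [1.5, 0.7, 0.2]
finger_gap: 0.762
finger_force: 0.0
time: 6.7
tool_pos: [0.607, 0.0194, 0.1423]
orientation: [0.0, 1.0, 0.0, -0.0]
ft_force: [0.6, -1.0, -0.3]
finger_gap: 0.818
finger_force: 0.0
time: 7.0
tool_pos: [0.6068, 0.0213, 0.112]
orientation: [-0.0, 1.0, -0.0, -0.001]
ft_force: [-0.6, 0.3, 1.0]
finger_gap: 0.818
finger_force: 0.0
[0.60676159 0.02134816 0.11195235]
```

View pics/s4.png

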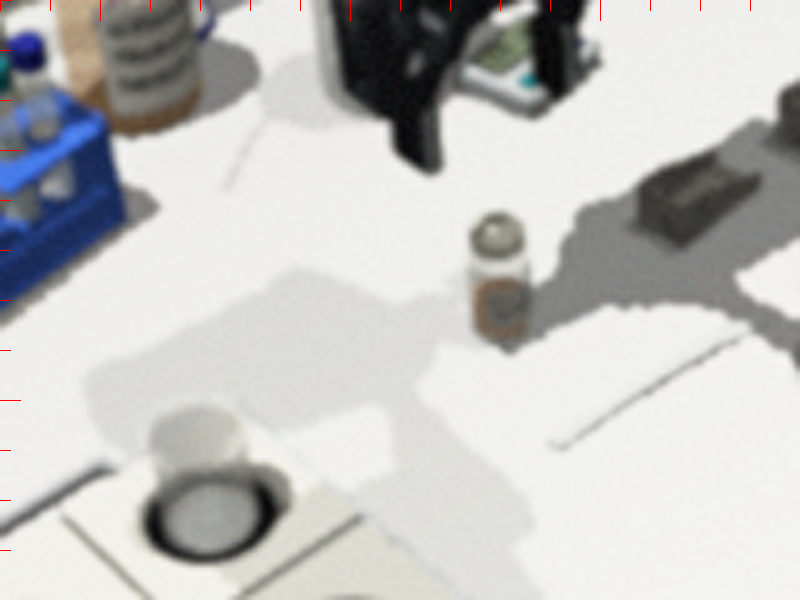

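The crop shows the beaker standing centred in the wide well at (209,515). The vial is upright, with its cap at (499,225) and the fingers above its line. I'll descend and grip.

```bash
python3 -m inch '{"claw":[70,70,70,70,70],"linear":[[0,2,45],[0,0,35],[0,0,14],[0,0,0],[0,0,0]],"roll":[0,0,0,0,0]}'
python3 -m inch '{"claw":[22,22,22,22,22],"linear":[[0,0,0],[0,0,0],[0,0,0],[0,0,0],[0,0,0]],"roll":[0,0,0,0,0]}' 30
python3 -m inch '{"claw":[22,22,22,22,22],"linear":[[0,0,0],[0,0,0],[0,0,0],[0,0,-20],[0,0,-30]],"roll":[0,0,0,0,0]}'
```

```text
time: 7.55
tool_pos: [0.6085, 0.0194, 0.02]
orientation: [0.0, 1.0, 0.0, 0.001]
ft_force: [0.5, 0.3, -0.4]
finger_gap: 0.818
finger_force: 0.0
time: 8.05
tool_pos: [0.608, 0.0188, 0.0195]
orientation: [0.0, 1.0, -0.0, 0.001]
ft_force: [-0.9, 0.1, 5.7]
finger_gap: 0.313
finger_force: 30.0
time: 8.55
tool_pos: [0.6058, 0.0189, 0.0671]
orientation: [-0.0, 1.0, -0.0, -0.002]
ft_force: [0.5, 0.7, 1.0]
finger_gap: 0.312
finger_force: 29.3
```

```bash
python3 -m inch '{"claw":[22,22,22,22,22],"linear":[[0,0,-45],[-21,-35.5,0],[-21,-35.5,0],[-21,-35.5,0],[-21,-35.5,0]],"roll":[0,0,0,0,0]}'
python3 -m inch '{"claw":[22,22,22],"linear":[[-20,-35.5,0],[0,0,0],[0,0,0]],"roll":[0,0,0]}'
```

```text
time: 9.05
tool_pos: [0.5223, 0.162, 0.1135]
orientation: [-0.0, 1.0, -0.0, 0.0]
ft_force: [0.6, 1.4, -1.1]
finger_gap: 0.316
finger_force: 29.3
time: 9.35
tool_pos: [0.5031, 0.1971, 0.1135]
orientation: [0.0, 1.0, 0.001, 0.0]
ft_force: [0.4, -0.2, -0.4]
finger_gap: 0.309
finger_force: 29.5
```

```bash
python3 -m inch '{"claw":[22,22,22,22,22],"linear":[[-1,0,45],[0,0,25],[0,0,10],[0,0,3],[0,0,0]],"roll":[0,0,0,0,0]}'
python3 -m inch '{"claw":[22,22,22],"linear":[[0,0,3],[0,0,0],[0,0,0]],"roll":[0,0,0]}'
```

```text
time: 9.85
tool_pos: [0.5032, 0.196, 0.0308]
orientation: [-0.0, 1.0, -0.001, 0.0]
ft_force: [1.0, -0.3, -0.7]
finger_gap: 0.316
finger_force: 29.4
time: 10.15
tool_pos: [0.5027, 0.1965, 0.028]
orientation: [-0.0, 1.0, -0.0, 0.001]
ft_force: [-0.2, -0.6, -0.8]
finger_gap: 0.313
finger_force: 29.4
```

```bash
python3 -m inch '{"claw":[22,22,22],"linear":[[0,0,1],[0,0,0],[0,0,0]],"roll":[0,0,0]}'
```

```text
time: 10.45
tool_pos: [0.5028, 0.1966, 0.0275]
orientation: [-0.0, 1.0, 0.0, 0.001]
ft_force: [-2.2, -0.2, 7.7]
finger_gap: 0.317
finger_force: 30.2
```

```bash
python3 -m inch '{"claw":[50,50,50,50,50],"linear":[[0,0,0],[0,0,0],[0,0,0],[0,0,-25],[0,0,-50]],"roll":[0,0,0,0,0]}'
python3 -m inch '{"claw":[50,50,50,50,50],"linear":[[0,0,-50],[-4,47,0],[-4,47,0],[-4,47,0],[-4,47,0]],"roll":[0,0,0,0,0]}'
python3 -m inch '{"claw":[50,50,50,50,50],"linear":[[-4,47,0],[-4,47,0],[-4,47,0],[-4,47,0],[-4,47,0]],"roll":[0,0,0,0,0]}'
python3 -m inch '{"claw":[50,50,50],"linear":[[0,0,50],[0,0,30],[0,0,0]],"roll":[0,0,0]}'
python3 - <<'E'
from h import *
s=env.read_state();print(s["tool_pos"])
a=crop("scene",255,130,365,210,4,"x.png"); b=crop("top",325,180,385,230,6,"x2.png"); c=crop("scene",130,180,230,270,4,"x3.png")
H=max(a.shape[0]+0,c.shape[0]); k=np.zeros((360,800,3),np.uint8)
k[:300,:360]=b[:300,:360]; k[:320,360:800]=a
cv2.imwrite("pics/s5.png",k)
E
```

```text
time: 10.95
tool_pos: [0.4998, 0.1958, 0.0987]
orientation: [0.001, 1.0, -0.0, -0.004]
ft_force: [1.9, -0.2, -0.7]
finger_gap: 0.583
finger_force: 0.0
time: 11.45
tool_pos: [0.4858, 0.0069, 0.1514]
orientation: [0.0, 1.0, 0.0, 0.0]
ft_force: [-0.0, 0.3, -0.1]
finger_gap: 0.585
finger_force: 0.0
time: 11.95
tool_pos: [0.4657, -0.2284, 0.1513]
orientation: [-0.0, 1.0, -0.0, 0.0]
ft_force: [0.6, 0.2, -0.1]
finger_gap: 0.586
finger_force: 0.0
time: 12.25
tool_pos: [0.4635, -0.2253, 0.0676]
orientation: [-0.002, 1.0, -0.001, -0.004]
ft_force: [0.0, 0.0, 0.3]
finger_gap: 0.585
finger_force: 0.0
[ 0.46347268 -0.22534693  0.06756659]
```

View pics/s5.png

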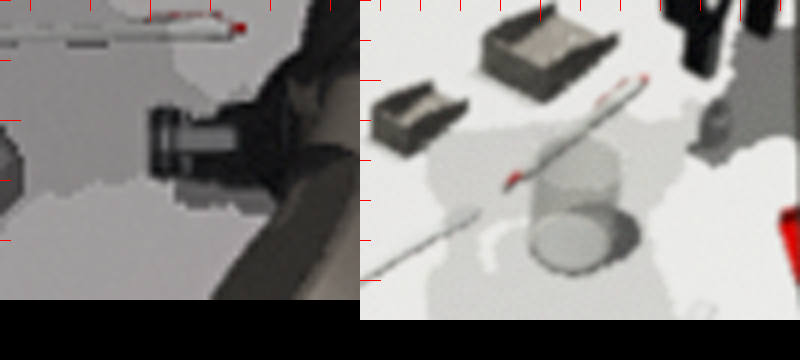

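The crop shows the weight at (716,122) in the scene half, where it was before. The small chute is at about (415,118), undisturbed.

```bash
python3 -m inch '{"claw":[50,50,50,50,50],"linear":[[1,4,30],[0,0,20],[0,0,5],[0,0,0],[0,0,0]],"roll":[0,0,0,0,0]}'
```

```text
time: 12.9
tool_pos: [0.4683, -0.231, 0.018]
orientation: [0.001, 1.0, 0.0, 0.001]
ft_force: [0.1, -0.1, 0.2]
finger_gap: 0.591
finger_force: 0.0
```

```bash
python3 -m inch '{"claw":[50,50,50],"linear":[[-3,-1.5,8],[0,0,0],[0,0,0]],"roll":[0,0,0]}'
```

```text
time: 13.2
tool_pos: [0.4641, -0.229, 0.0084]
orientation: [0.0, 1.0, -0.0, -0.0]
ft_force: [0.4, 0.5, -0.5]
finger_gap: 0.581
finger_force: 0.0
```

```bash
python3 -m inch '{"claw":[12,12,12,12,12],"linear":[[0.5,0,-1.5],[0,0,0],[0,0,0],[0,0,0],[0,0,0]],"roll":[0,0,0,0,0]}' 40
python3 -m inch '{"claw":[12,12,12,12,12],"linear":[[0,0,0],[0,0,0],[0,0,0],[0,0,-20],[0,0,-30]],"roll":[0,0,0,0,0]}'
```

```text
time: 13.7
tool_pos: [0.465, -0.2293, 0.0102]
orientation: [0.0, 1.0, -0.0, 0.0]
ft_force: [-0.3, 0.5, 5.2]
finger_gap: 0.195
finger_force: 39.1
time: 14.2
tool_pos: [0.4634, -0.2282, 0.0587]
orientation: [-0.001, 1.0, -0.0, -0.002]
ft_force: [-0.1, -0.5, -0.4]
finger_gap: 0.191
finger_force: 39.3
```

```bash
python3 -m inch '{"claw":[12,12,12,12,12],"linear":[[0,0,-45],[0,0,-45],[12,-47,0],[12,-47,0],[12,-47,0]],"roll":[0,0,0,0,0]}'
python3 -m inch '{"claw":[12,12,12,12,12],"linear":[[12,-47,0],[12,-47,0],[12,-47,0],[12,-47,0],[12,-47,0]],"roll":[0,0,0,0,0]}'
python3 -m inch '{"claw":[12,12,12,12,12],"linear":[[12,-47,0],[12,-47,0],[12,-47,0],[0,0,0],[0,0,0]],"roll":[0,0,0,0,0]}'
```

```text
time: 14.7
tool_pos: [0.5008, -0.0868, 0.15]
orientation: [0.0, 1.0, -0.001, 0.0]
ft_force: [0.8, 0.8, -0.3]
finger_gap: 0.192
finger_force: 39.3
time: 15.2
tool_pos: [0.5607, 0.1489, 0.1494]
orientation: [0.0, 1.0, -0.0, -0.0]
ft_force: [1.1, 0.2, -0.3]
finger_gap: 0.192
finger_force: 39.3
time: 15.7
tool_pos: [0.5961, 0.2889, 0.1485]
orientation: [0.001, 1.0, 0.001, -0.001]
ft_force: [-0.2, -0.3, -0.9]
finger_gap: 0.195
finger_force: 39.4
```

```bash
python3 -m inch '{"claw":[12,12,12,12],"linear":[[1.5,-1.5,45],[0,0,35],[0,0,0],[0,0,0]],"roll":[0,0,0,0]}'
python3 - <<'E'
from h import *
s=env.read_state();print(s["tool_pos"])
crop("scene",90,180,220,285,5.7,"pics/s6.png")
E
```

```text
time: 16.1
tool_pos: [0.5985, 0.2882, 0.0702]
orientation: [0.0, 1.0, -0.001, -0.0]
ft_force: [-0.8, -0.4, 0.4]
finger_gap: 0.191
finger_force: 39.4
[0.59846696 0.28821187 0.07018336]
```

View pics/s6.png

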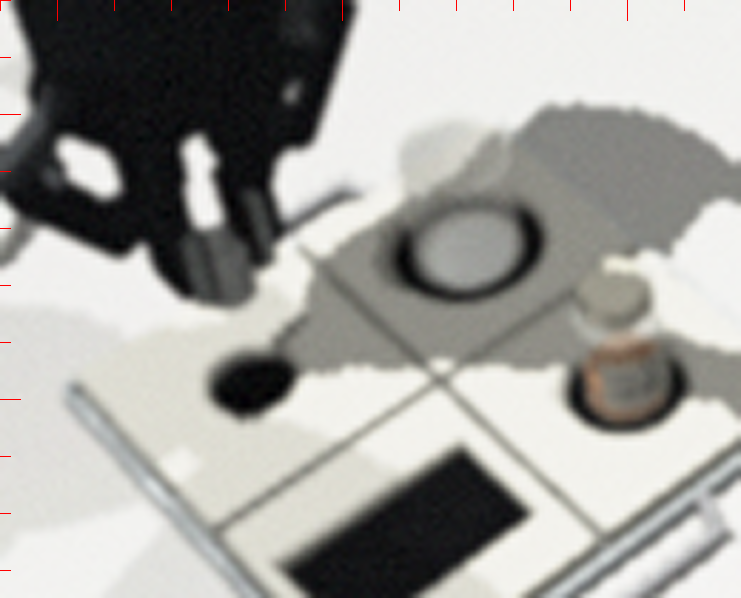

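Run:
```python
from h import *
q=lambda P:(((proj("scene",P)-[90,180]+.5)*5.7)-.5).round(1)
print(q([.5985,.2882,.060]),q([.5985,.2882,.08]),"well",q([.5975,.2905,.012]),"wide",q([.5965,.196,.012]))
```

```text
[232.  290.8] [220.6 252.2] well [254.2 383.7] wide [469.5 245.9]
```

The crop shows the beaker and vial standing in their wells at (470,246) and (625,385). The weight is held upright at about (225,288), above the narrow well at (252,384).

```bash
python3 -m inch '{"claw":[12,12,12,12,12],"linear":[[-1,-2,30],[0,0,15],[0,0,3],[0,0,0],[0,0,0]],"roll":[0,0,0,0,0]}'
```

```text
time: 16.65
tool_pos: [0.5982, 0.2916, 0.0232]
orientation: [-0.0, 1.0, -0.0, 0.001]
ft_force: [-0.3, -0.4, -0.4]
finger_gap: 0.194
finger_force: 39.4
```

```bash
python3 -m inch '{"claw":[12,12,12],"linear":[[0,1,4],[0,0,0],[0,0,0]],"roll":[0,0,0]}'; python3 -m inch '{"claw":[12,12,12],"linear":[[0,0,1.2],[0,0,0],[0,0,0]],"roll":[0,0,0]}'
```

```text
time: 16.95
tool_pos: [0.5978, 0.2905, 0.0183]
orientation: [-0.0, 1.0, -0.0, 0.001]
ft_force: [0.8, -0.2, 2.0]
finger_gap: 0.19
finger_force: 39.6
time: 17.25
tool_pos: [0.598, 0.2905, 0.0183]
orientation: [-0.0, 1.0, -0.0, 0.001]
ft_force: [-2.4, -1.2, 8.7]
finger_gap: 0.19
finger_force: 40.3
```

```bash
python3 -m inch '{"claw":[45,45,45,45,45],"linear":[[0,0,0],[0,0,0],[0,0,0],[0,0,0],[0,0,-20]],"roll":[0,0,0,0,0]}'
python3 -m inch '{"claw":[60,60,60,60,60],"linear":[[0,0,-50],[0,0,-50],[0,0,-20],[0,0,0],[0,0,0]],"roll":[8.5,8.5,8.5,8.5,8.5]}'
python3 - <<'E'
from h import *
s=env.read_state();print(s["tool_pos"],s["joints"].round(3))
a=crop("scene",250,140,300,175,8,"x.png"); b=crop("top",300,148,345,168,8,"x2.png");c=crop("scene",90,195,170,255,5,"x3.png")
k=np.zeros((590,800,3),np.uint8)
k[:280,:400]=a; k[:160,410:770]=b; k[285:585,:400]=c
cv2.imwrite("pics/s7.png",k)
E
```

```text
time: 17.75
tool_pos: [0.5953, 0.2897, 0.0336]
orientation: [0.001, 1.0, -0.0, -0.003]
ft_force: [-0.1, -0.5, -0.1]
finger_gap: 0.526
finger_force: 0.0
time: 18.25
tool_pos: [0.5976, 0.2905, 0.1578]
orientation: [-0.001, 0.931, -0.365, 0.001]
ft_force: [0.2, -0.1, -0.0]
finger_gap: 0.705
finger_force: 0.0
[0.59764403 0.29053683 0.1577678 ] [ 0.337  0.656  1.203 -0.     1.28   2.656]
```

View pics/s7.png

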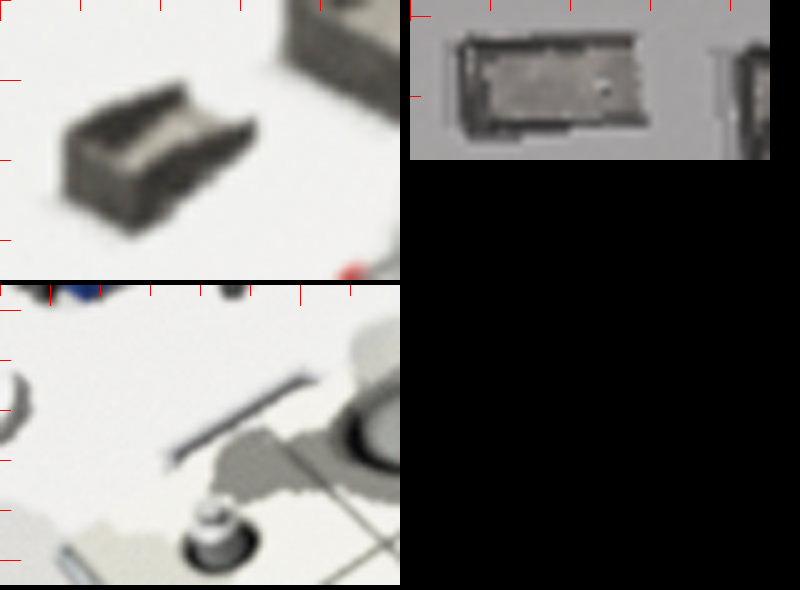

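The crops show the weight standing in the narrow well at (219,545). The chute's closed end has base corners at scene-crop (65,195) and (133,236). In the top crop its left end runs from (460,38) to (467,137) and its right end is at x≈640. I'll check the pose model against both views.

Run:
```python
from h import *
from scipy.optimize import least_squares
def pts(c,yaw):
    C,Sn=np.cos(yaw),np.sin(yaw)
    L=[(-15,31,0),(15,31,28),(-15,31,28),(15,-31,28),(-15,-31,28),(15,31,0)]
    return [np.array([c[0]+(C*x-Sn*y)/1e3,c[1]+(Sn*x+C*y)/1e3,z/1e3]) for x,y,z in L]
qs=lambda P:(proj("scene",P)-[250,140]+.5)*8-.5
qt=lambda P:(proj("top",P)-[300,148]+.5)*8-.5+[410,0]
f=lambda p:pts(p[:2],p[2])
# scene: base corner -x (133,236), base +x (65,195), top +x (65,133), top -x (130,178)
def r(p):
    P=f(p); return np.concatenate([qs(P[0])-[133,236],qs(P[5])-[65,195],qs(P[1])-[67,131],qs(P[2])-[131,178]])
s=least_squares(r,[.5985,-.108,.05]); print("scene fit",s.x[:2],np.degrees(s.x[2]),np.abs(s.fun).max())
def t(p):
    P=f(p); return np.concatenate([qt(P[1])-[460,39],(qt(P[0])-[468,138])])
u=least_squares(t,[.5985,-.108,.05]); print("top fit",u.x[:2],np.degrees(u.x[2]),np.abs(u.fun).max())
for p in (s.x,u.x): print([qt(P).round().tolist() for P in f(p)],"scene",[qs(P).round().tolist() for P in f(p)])
```

```text
scene fit [ 0.59756867 -0.10920075] -1.4800030753488553 7.367991468160653
top fit [ 0.60347795 -0.1087066 ] 11.828649883761225 0.35812203139425947
[[458.0, 135.0], [470.0, 35.0], [468.0, 121.0], [651.0, 41.0], [649.0, 128.0], [460.0, 51.0]] scene [[132.0, 243.0], [65.0, 127.0], [134.0, 174.0], [210.0, 40.0], [278.0, 84.0], [65.0, 196.0]]
[[468.0, 138.0], [460.0, 39.0], [478.0, 124.0], [637.0, 4.0], [656.0, 89.0], [450.0, 55.0]] scene [[143.0, 239.0], [61.0, 134.0], [144.0, 170.0], [170.0, 28.0], [252.0, 61.0], [61.0, 203.0]]
```

```bash
python3 -m inch '{"claw":[60,60,60,60,60],"linear":[[0,0,0],[0,0,0],[0,0,0],[0,0,0],[0,0,0]],"roll":[-8.4,-8.4,-8.4,-8.4,-8.4]}'
python3 -m inch '{"claw":[60,60,60,60,60],"linear":[[0,0,0],[0,0,0],[0,0,0],[0,0,0],[0,0,0]],"roll":[-8.4,-8.4,-8.4,-8.4,-8.4]}'
python3 -m inch '{"claw":[60,60,60,60,60],"linear":[[0,0,0],[0,0,0],[0,0,0],[0,0,0],[0,0,0]],"roll":[-8.4,-8.4,-8.4,-8.4,-8.4]}'
python3 -m inch '{"claw":[60,60,60,60,60],"linear":[[0,0,0],[0,0,0],[-45,-1.5,0],[-45,-1.5,0],[-45,-1.5,0]],"roll":[-8.4,0,0,0,0]}'
python3 -m inch '{"claw":[60,60,60,60,60],"linear":[[-45,-1.5,0],[-45,-1.5,0],[-45,-1.5,0],[-45,-1.5,0],[-45,-1.5,0]],"roll":[0,0,0,0,0]}'
python3 -m inch '{"claw":[60,60,60],"linear":[[-39,-1.5,0],[0,0,0],[0,0,0]],"roll":[0,0,0]}'
python3 - <<'E'
from h import *
s=env.read_state();q=s["orientation"];M=R.from_quat(q[[1,2,3,0]]).as_matrix();print(s["joints"].round(2),np.degrees(np.arctan2(M[1,0],M[0,0])),(M.T@(np.array([.598,-.109,.10])-s["tool_pos"])*1e3).round(1))
E
```

```text
time: 18.9
tool_pos: [0.5972, 0.2904, 0.1561]
orientation: [0.0, 1.0, 0.001, -0.0]
ft_force: [1.0, -0.3, -0.6]
finger_gap: 0.702
finger_force: 0.0
time: 19.4
tool_pos: [0.5972, 0.2904, 0.1561]
orientation: [0.0, 0.933, 0.359, -0.0]
ft_force: [0.8, 0.1, 0.1]
finger_gap: 0.703
finger_force: 0.0
time: 19.9
tool_pos: [0.5972, 0.2904, 0.1561]
orientation: [-0.0, 0.743, 0.67, -0.0]
ft_force: [-0.3, 0.2, -0.4]
finger_gap: 0.704
finger_force: 0.0
time: 20.4
tool_pos: [0.5969, 0.1542, 0.1563]
orientation: [0.0, 0.696, 0.718, -0.0]
ft_force: [0.3, -0.5, -0.6]
finger_gap: 0.703
finger_force: 0.0
time: 20.9
tool_pos: [0.5969, -0.0716, 0.1565]
orientation: [0.0, 0.696, 0.718, -0.0]
ft_force: [0.3, -0.2, -0.0]
finger_gap: 0.701
finger_force: 0.0
time: 21.2
tool_pos: [0.5967, -0.1096, 0.1563]
orientation: [-0.0, 0.697, 0.717, -0.0]
ft_force: [-0.3, 1.1, 0.7]
finger_gap: 0.705
finger_force: 0.0
[-0.31  0.55  1.39  0.    1.19 -0.34] 91.69443950693511 [ 0.5  1.3 56.3]
```

Now I'll descend to TCP z ≈ 0.011, in two stages.

```bash
python3 -m inch '{"claw":[60,60,60,60,60],"linear":[[0,1,45],[0,0,45],[0,0,40],[0,0,5],[0,0,0]],"roll":[0,0,0,0,0]}'
python3 -m inch '{"claw":[60,60],"linear":[[0,0,5],[0,0,0]],"roll":[0,0]}'
```

```text
time: 21.7
tool_pos: [0.5978, -0.1074, 0.0212]
orientation: [-0.001, 0.695, 0.719, -0.0]
ft_force: [0.1, -0.5, 0.2]
finger_gap: 0.702
finger_force: 0.0
time: 21.9
tool_pos: [0.5992, -0.1088, 0.0184]
orientation: [0.001, 0.695, 0.719, 0.001]
ft_force: [-0.2, 0.3, 1.0]
finger_gap: 0.704
finger_force: 0.0
```

```bash
python3 -m inch '{"claw":[60,60,60],"linear":[[0,0,5],[0,0,0],[0,0,0]],"roll":[0,0,0]}'
```

```text
time: 22.2
tool_pos: [0.5981, -0.1089, 0.012]
orientation: [0.0, 0.695, 0.719, 0.0]
ft_force: [0.9, 0.4, -0.9]
finger_gap: 0.702
finger_force: 0.0
```

```bash
python3 -m inch '{"claw":[24,24,24,24,24],"linear":[[0,0,0],[0,0,0],[0,0,0],[0,0,0],[0,0,0]],"roll":[0,0,0,0,0]}' 40
python3 -m inch '{"claw":[24,24,24,24,24],"linear":[[0,0,0],[0,0,0],[0,0,0],[0,0,-20],[0,0,-30]],"roll":[0,0,0,0,0]}'
```

```text
time: 22.7
tool_pos: [0.5983, -0.109, 0.012]
orientation: [0.0, 0.695, 0.719, 0.0]
ft_force: [0.9, 0.1, 4.4]
finger_gap: 0.34
finger_force: 40.5
time: 23.2
tool_pos: [0.5959, -0.1082, 0.0595]
orientation: [-0.003, 0.695, 0.719, -0.001]
ft_force: [0.1, 0.7, -0.8]
finger_gap: 0.343
finger_force: 39.9
```

```bash
python3 -m inch '{"claw":[24,24,24,24,24],"linear":[[0,0,-45],[0,0,-45],[44.4,-10,0],[44.4,-10,0],[44.4,-10,0]],"roll":[2,0,0,0,0]}'
python3 -m inch '{"claw":[24,24,24,24,24],"linear":[[44.4,-10,0],[44.4,-10,0],[44.4,-10,0],[44.4,-10,0],[44.4,-10,0]],"roll":[0,0,0,0,0]}'
python3 -m inch '{"claw":[24,24,24,24],"linear":[[44.4,-12,0],[0,0,0],[0,0,0],[0,0,0]],"roll":[0,0,0,0]}'
```

```text
time: 23.7
tool_pos: [0.5671, 0.0256, 0.1511]
orientation: [-0.0, 0.708, 0.706, -0.0]
ft_force: [0.4, 0.7, -1.7]
finger_gap: 0.339
finger_force: 39.9
time: 24.2
tool_pos: [0.5174, 0.2481, 0.1508]
orientation: [-0.0, 0.708, 0.706, -0.001]
ft_force: [0.6, -0.1, -0.2]
finger_gap: 0.34
finger_force: 39.9
time: 24.6
tool_pos: [0.5066, 0.2901, 0.151]
orientation: [-0.0, 0.708, 0.706, -0.001]
ft_force: [0.2, 0.6, -0.1]
finger_gap: 0.334
finger_force: 39.9
```

```bash
python3 -m inch '{"claw":[24,24,24,24,24],"linear":[[1.5,-3.5,40],[0,0,45],[0,0,0],[0,0,0],[0,0,0]],"roll":[0,0,0,0,0]}'
python3 - <<'E'
from h import *
s=env.read_state();print(s["tool_pos"])
k=crop("scene",90,200,220,305,5.7,"pics/s8.png")
p=s["tool_pos"]-[0,0,.012]
q=lambda P:(((proj("scene",P)-[90,200]+.5)*5.7)-.5).round(1).tolist()
print([q(p+[a,b,0]) for a in(-.015,.015) for b in(-.031,.031)])
E
```

```text
time: 25.1
tool_pos: [0.5051, 0.2924, 0.0689]
orientation: [0.001, 0.708, 0.706, 0.002]
ft_force: [-0.3, 0.4, -0.2]
finger_gap: 0.338
finger_force: 40.2
[0.50508239 0.29243804 0.06891529]
[[488.5, 318.4], [331.6, 428.4], [433.6, 267.2], [277.5, 373.3]]
```

View pics/s8.png

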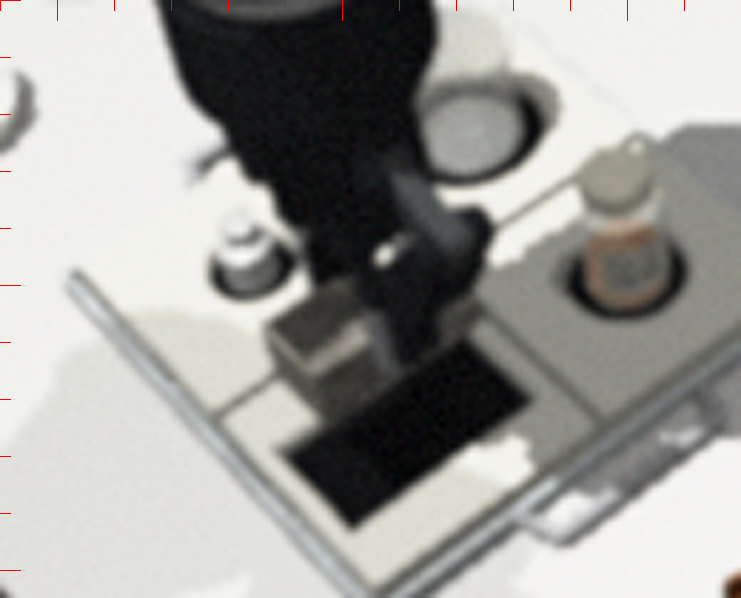

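The crop shows the other three parts standing in their wells. The chute's end corners at (330,422) and (279,372) match the predicted ones, so it is square and centred over the oblong well.

```bash
python3 -m inch '{"claw":[24,24,24,24,24],"linear":[[-1,-1,25],[0,0,12],[0,0,3],[0,0,0],[0,0,0]],"roll":[0,0,0,0,0]}'
```

```text
time: 25.65
tool_pos: [0.5029, 0.2918, 0.0275]
orientation: [0.0, 0.708, 0.706, 0.001]
ft_force: [0.2, -0.5, -0.4]
finger_gap: 0.342
finger_force: 40.2
```

```bash
python3 -m inch '{"claw":[24,24,24],"linear":[[0,0,5],[0,0,1],[0,0,0]],"roll":[0,0,0]}'; python3 -m inch '{"claw":[24,24,24],"linear":[[0,0,1.5],[0,0,0],[0,0,0]],"roll":[0,0,0]}'
```

```text
time: 25.95
tool_pos: [0.5021, 0.2915, 0.0204]
orientation: [-0.0, 0.708, 0.706, -0.0]
ft_force: [-0.2, -0.2, -0.9]
finger_gap: 0.342
finger_force: 40.2
time: 26.25
tool_pos: [0.5024, 0.2916, 0.02]
orientation: [0.0, 0.708, 0.706, 0.0]
ft_force: [-1.6, -1.3, 6.2]
finger_gap: 0.339
finger_force: 41.1
```

Contact at the floor height (0.012 + 0.008). I'll release, retreat and check.

```bash
python3 -m inch '{"claw":[50,50,50,50,50],"linear":[[0,0,0],[0,0,0],[0,0,0],[0,0,0],[0,0,-20]],"roll":[0,0,0,0,0]}'
python3 -m inch '{"claw":[50,50,50,50,50],"linear":[[0,0,-50],[0,0,-50],[0,0,-50],[-40,0,0],[-45,0,0]],"roll":[0,0,0,0,0]}'
python3 -m inch '{"claw":[50,50,50,50,50],"linear":[[-45,0,0],[-45,0,0],[-45,0,0],[0,0,0],[0,0,0]],"roll":[0,0,0,0,0]}'
python3 - <<'E'
from h import *
a=crop("scene",85,190,225,315,4,"x.png"); b=crop("top",152,132,232,222,3,"x2.png")
k=np.zeros((500,800,3),np.uint8); k[:,:560]=a; k[:270,560:800]=b; cv2.imwrite("pics/s9.png",k)
E
```

```text
time: 26.75
tool_pos: [0.5005, 0.2907, 0.0368]
orientation: [-0.001, 0.708, 0.706, -0.003]
ft_force: [-0.0, 0.6, -0.5]
finger_gap: 0.587
finger_force: 0.0
time: 27.25
tool_pos: [0.5027, 0.2068, 0.1909]
orientation: [0.001, 0.707, 0.707, 0.002]
ft_force: [1.0, 0.1, -1.4]
finger_gap: 0.584
finger_force: 0.0
time: 27.75
tool_pos: [0.5019, 0.0708, 0.1891]
orientation: [-0.0, 0.709, 0.705, 0.0]
ft_force: [-0.2, 0.3, -0.1]
finger_gap: 0.586
finger_force: 0.0
```

View pics/s9.png

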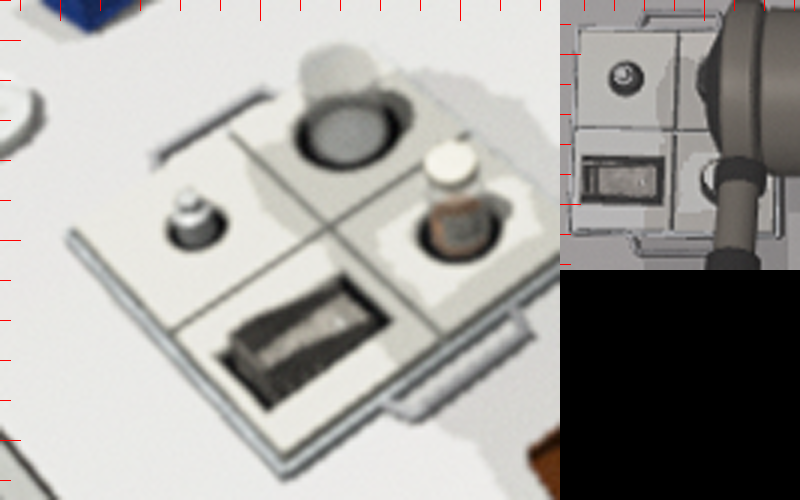

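The crop shows all four parts upright in their wells: beaker (347,132), vial (457,225), weight (196,222) and chute (305,340), which sits inside the oblong. The gripper is clear of everything, so I'm handing in.

```bash
python3 -c "
from plant import finish_job
print(finish_job())"
```

```text
the job is handed in; nothing more can be done
None
```

I packed the small beaker, vial, check weight and small chute, in that order, upright and on the floors of their wells, left the larger beaker and chute alone, and handed the job in at about 28 s (no verdict was returned).

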